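Shorten a walking-frame leg by one hole

ROBOT

A 6-joint arm with a two-finger parallel gripper is mounted at the origin on a cart in front of the work surface, level with it; the furniture and walls round the work are solid. World frame = base frame: x ahead of the robot, y to its left, z up, the work surface at z = 0. Lengths are in m, angles in rad, forces in N, time in s.
With the tool pointing down it reaches from about 0.375 to 0.9 m from the base axis. Payload 3.1 kg.
Tool frame: the origin (TCP) lies on the centre line of the jaws, within the pads' length; the fingertips stand 19 mm ahead of it and the grasp point (between the pads) is the TCP; z points along the fingers, y is the line along which they close (so a half turn about z gives the same grasp; the last joint's range is limited). The gripper opens to 85 mm and grips with 20 to 120 N. Pads are 22 mm wide; open, the fingers measure 114 mm over their backs; the gripper's body (76 mm by 85 mm) begins 54 mm behind the grasp point. The pads swing forward as they close: fully open they stand 13 mm farther back than shut.
Start: joints at [0.928, 0.527, 1.433, -0, 1.181, -0.178], TCP at [0.28, 0.559, 0.25] pointing down, gripper open.
Joint ranges: [-3.08, 3.08], [-0.75, 2.2], [0.22, 2.44], [-1.43, 4.57], [0, 2.65], [-2.85, 2.85]. Speed limits (rad/s): [2.79, 2.79, 3.14, 3.14, 3.14, 3.14].

INTERFACE

Orientations are given as a unit quaternion [x, y, z, w].
In Python, from station import manip gives the robot as it stands.
- The arm moves only by the tool servo_tool, never from a script. Its argument "rows" is a list that holds one entry, the list of rows, each a list of 7 numbers: the turn, a rotation vector about the tool's x, y, z in degrees, then the shift along the tool's x, y, z in m, then the gripper command: -1 is shut, 1 is fully open, values between are in proportion. In form: [[[wx, wy, wz, tx, ty, tz, jaw], ...]]. A call has 1 to 8 rows; each row shifts and turns the commanded pose from where the row before left it, along the tool's axes as they then stand; what a row does not reach is not made up. A row lasts 1/12 s, in which the tool goes at most 41.7 mm and 7.16 degrees, less where a joint would pass 70% of its speed; a pose out of reach is approached as far as the arm can. A call is refused whole if a number of a shift passes 0.0417 or a number of a turn 7.16, either way. A call with a gripper value outside its range is refused whole. The fingers move at their own pace and stop on an object; "squeeze" is the grip in N (left out, the last holds). Time passes only in rows, so rows that do not move let the fingers close. It gives the time, the measured TCP pose, the force, the opening and the grip force at its end, in the units of the state.
- manip.sense(): the state, without advancing time (a new reading comes with each control period).
- manip.snapshot(name): name is "scene" or "top"; returns the picture (384x512x3 uint8, blue, green, red); there is no depth.
- manip.camera_info(name): a dict with "K" (3x3 intrinsics, pixels), "k1" (the pictures are not rectified: a ray, as slopes to the right and down, at radius r is drawn at 1 + k1 r^2 times it, then the intrinsics apply), "camera_from_world" (4x4, takes a point from world to camera coordinates). Camera axes: x right, y down, z forward; pixel columns grow to the right and rows downward; lengths in m; the calibration is good to about 2 mm. A picture is of the moment at which its call begins. camera_info takes no time and is no camera call.
- manip.sign_off(): hands the job in; it is judged then, once.
The state is a dict: "t": time; "q": joint angles; "qd": joint speeds; "tau": joint torques, N m; "tcp_pos": TCP position; "tool_rot": TCP orientation; "force": force on the tool from outside, world axes, zero at the start; "ft_torque": the same for the moment, N m; "finger_gap": opening from 0.0 (shut) to 1.0 (fully open); "gripper_force": force on a finger pad.
Only numpy, scipy, OpenCV 4.12 (cv2) and the standard library are available. Lean on these libraries where they do the work, as an engineer would, in place of code of your own. Each camera call takes 0.05 s, during which the arm holds its last target. There are 200 camera calls.

TASK

The walking-frame leg with the rubber foot has to be one hole shorter. Swing its pin guard open, press the spring pin flush and slide the outer tube towards the clamp until the pin springs up fully in the next hole, then shut the guard over it again. Leave the wheeled leg and the things lying between the legs as they are.

Things in the scene. Friction and masses are not known exactly. Their poses are not given: they have to be found in the camera images.
- foot_leg: Leg with a round rubber foot (56 mm), level in a fixed white cradle (base 300 x 95 x 12 mm). Origin on the table below its spring pin; +x along the leg from the foot end to the white clamp block (face at +103 mm, top 78 mm high), +y to the guard's hinge, z up. Outer tube: aluminium box 36 mm wide, from x -135 to +35 mm, flat top 70 mm above the table, three 18 mm holes 45 mm apart at x 0, -45, -90
- foot_tube (a joint): Slide of the outer tube, m: about 0 as found (pin in the hole nearest the clamp), grows towards the clamp (shorter); next hole at 0.045, 1 mm play; stop 0.062. Pin up: locked. Pin pressed flush: pushing the tube (about 10 N) slips the domed pin under its 2 mm wall, which then keeps it down (2 to 3 N to slide on) until the next hole arrives and the pin springs up
- foot_pin (a joint): Travel of the spring pin, m: 0 = fully out, 9 mm above the tube's top; 0.009 = flush with the tube's top; 0.011 = under the tube's wall; stop at 0.0125. Spring about 4 N when out, 6 N when flush
- foot_pin_top (a point): Top of the domed steel pin, 16 mm across, on the tube's centre line; 79 mm above the table when out. The pin stays where it is when the tube slides
- foot_rib (a point): Black thumb rib on top of the outer tube, moving with it: middle of the top edge of its face towards the pin (-x). That face is 10 mm on the +x side of the first hole's centre; the rib is 34 mm across the tube, 7 mm thick, 18 mm high (top 88 mm). A closed fingertip on the pin before the rib can press the pin flush to the tube's top and push the rib to +x
- foot_guard (a joint): Hinge of the grey pin guard, rad: 0 = shut, 1.6 = open stop. Hinge line along x, at y +34 mm, 70 mm above the table. Light, slick plastic; falls open by itself beyond about 1.0, shut below about 0.7. Shut it covers the pin and the rib: x -33 to +21 mm, y -28 to +34 mm, flat top 100 mm above the table
- foot_fin (a point): Middle of the top edge of the fin on the guard near its free edge: 40 mm along x (centre x -6 mm), 4 mm thick. Shut: fin at y -22 mm, from 100 to 128 mm above the table; pushed to +y it swings the guard open. Fully open: fin points to +y, tip at y +94 mm, 124 mm above the table; guard's upper edge at y +64 mm, 131 mm high; pushed back to -y it shuts
- wheel_leg: Leg with a 72 mm wheel in a fork on its end, in an equal white cradle. Same build and same axes as the leg with the rubber foot; not to be changed
- wheel_tube (a joint): Slide of the wheeled leg's outer tube, m: 0 as found
- wheel_guard (a joint): Hinge of the wheeled leg's guard, rad: 0 = shut as found
- oximeter: Blue and white finger oximeter, 58 x 33 x 30 mm, loose on the table between the legs; origin at its underside centre. Bystander
- marker: Grey marker with a red cap, 137 x 18 x 18 mm, lying loose between the legs; origin at its underside centre. Bystander

How it is judged:
On the way, in this order (a step that is already met when the one before it is completed fails the run):
1. the guard of the leg with the rubber foot is swung open (past 1.2 rad) with the pin still in its first hole (value of joint foot_guard above 1.2 rad and value of joint foot_tube below 0.004 m), for 0.2 s.
2. the tube has been slid to the next hole (45 mm, within 3 mm) and the pin stands up fully in it (within 2 mm) (value of joint foot_tube between 0.042 and 0.048 m and value of joint foot_pin below 0.002 m), for 0.2 s.
At the end, for the whole second after the job is handed in: The leg with the rubber foot is one hole shorter: its tube stands at 45 mm within 3 mm, the pin is out to within 2 mm, its guard is shut to within 0.1 rad; the wheeled leg's tube is within 4 mm of where it was and its guard is shut to within 0.1 rad (all of step 2 and value of joint each of foot_guard, wheel_guard below 0.1 rad and value of joint wheel_tube below 0.004 m); the robot touches nothing.
It fails at once if the wheeled leg's guard is swung open (past 0.4 rad) (value of joint wheel_guard above 0.4 rad).
It fails at once if the wheeled leg's tube is slid by more than 10 mm (value of joint wheel_tube above 0.01 m).
It fails at once if the oximeter is shoved by more than 30 mm (distance of oximeter from where it was at the start of the episode above 0.03 m).
It fails at once if the marker is shoved by more than 30 mm (distance of marker from where it was at the start of the episode above 0.03 m).
It also fails if it takes over 48 s, if anything falls off the work surface, if the arm or the gripper's body presses on something with over 40 N, if the wrist force passes 120 N, or if a joint passes its speed limit or range.

## Working session

There is one attempt and no reset: what is moved stays moved. The work goes in short steps, Python scripts to look and compute and a tool call to move; the robot and the scene stay as the last step left them, time stands still between calls to the robot, and variables do not carry over. Pictures are saved under pics/ and viewed, at most 10 in all, crops included, and the job is handed in when it is done.

Besides the shell and the picture viewer there is one more tool, called in YAML: its name, and indented under it one key for each argument. servo_tool: Moves the arm, as the interface text tells. Its arguments: {"type":"object","properties":{"rows":{"type":"array","items":{"type":"array","items":{"type":"array","items":{"type":"number"}}}},"squeeze":{"type":"number"}},"required":["rows"]}

```bash
mkdir -p pics
python3 - <<'E'
from station import manip
import cv2,numpy as np
for n in("scene","top"):
    im=manip.snapshot(n);cv2.imwrite(f"pics/{n}0.png",im)
    c=manip.camera_info(n);print(n,np.round(c["K"],1).tolist(),c["k1"],np.round(c["camera_from_world"],3).tolist())
print(manip.sense())
E
```

```text
scene [[407.2, 0.0, 257.5], [0.0, 407.2, 192.8], [0.0, 0.0, 1.0]] -0.11720382371512417 [[0.719, -0.695, -0.012, -0.373], [-0.326, -0.323, -0.889, 0.247], [0.614, 0.643, -0.459, 0.639], [0.0, 0.0, 0.0, 1.0]]
top [[419.1, 0.0, 258.8], [0.0, 419.1, 190.1], [0.0, 0.0, 1.0]] -0.12566631315848942 [[0.026, -1.0, -0.014, 0.004], [-0.981, -0.023, -0.191, 0.551], [0.19, 0.019, -0.982, 0.879], [0.0, 0.0, 0.0, 1.0]]
{'t': 0.1, 'q': array([ 9.28503841e-01,  5.28359448e-01,  1.43379032e+00, -3.39137642e-05,
        1.18142545e+00, -1.78487096e-01]), 'qd': array([ 0.00090945, -0.00347893, -0.00272501, -0.00204593,  0.00249986,
       -0.00073363]), 'tau': array([ 3.30567473e-04, -4.43303668e+01, -1.78586894e+01, -1.67230810e-04,
        3.85996420e-03, -3.87144055e-06]), 'tcp_pos': array([0.27919201, 0.55847906, 0.24943476]), 'tool_rot': array([ 2.29823307e-01,  9.73231866e-01, -9.15226850e-04, -3.81109126e-04]), 'force': array([ 0.35484103, -0.31876789,  0.44066257]), 'ft_torque': array([ 0.01955902, -0.00660281, -0.02006089]), 'gripper_force': 0.0, 'finger_gap': 1.0005966771765082}
```

View pics/scene0.png

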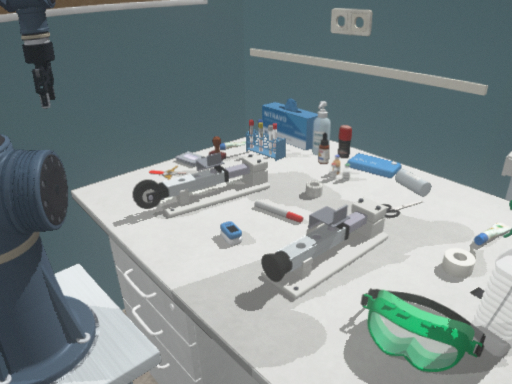

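View pics/top0.png

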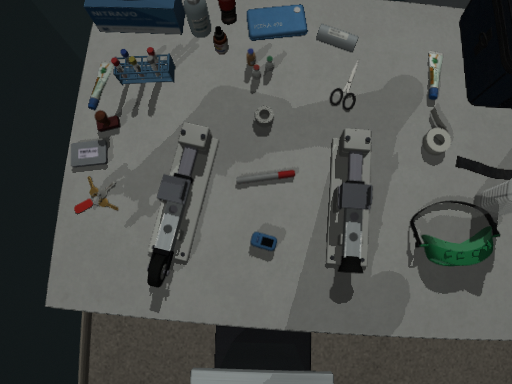

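The scene shows the rubber-foot leg at front right: foot about (277,265), guard (328,218), clamp (370,210). In the top view its foot is at (350,264), guard (355,195) and clamp (356,140). I'll enlarge both.

Run:
```python
import cv2
a=cv2.imread("pics/scene0.png")[190:290,255:395];b=cv2.imread("pics/top0.png")[120:280,310:390]
cv2.imwrite("pics/s1.png",cv2.resize(a,None,fx=5.7,fy=5.7,interpolation=cv2.INTER_CUBIC))
cv2.imwrite("pics/t1.png",cv2.resize(cv2.rotate(b,cv2.ROTATE_90_CLOCKWISE),None,fx=5,fy=5,interpolation=cv2.INTER_CUBIC))
```

```text
(no output)
```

View pics/s1.png

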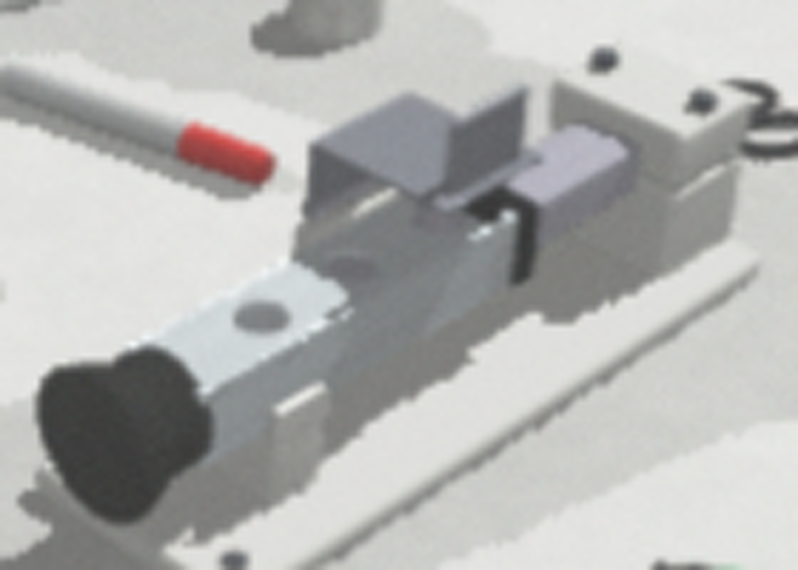

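View pics/t1.png

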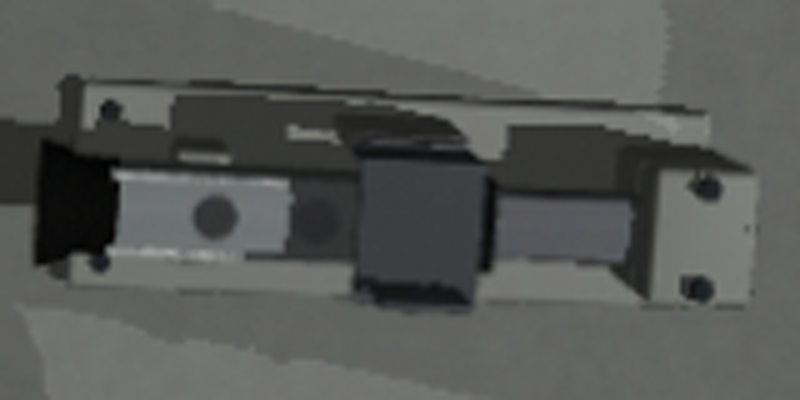

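The crops show the hinge on +y (up in the rotated top crop). In the scene crop: holes at (262,317) and (350,267), guard top corners (313,145) and (408,93), fin top edge (455,128)–(525,88). In the top crop: holes (215,217) and (318,220), guard top corners (362,157), (485,160), (360,288), (478,290).

```bash
cat > h.py <<'E'
from station import manip
import cv2,numpy as np
from scipy.optimize import least_squares
def proj(n,P):
    c=manip.camera_info(n);T=np.array(c["camera_from_world"])
    d=np.array([c["k1"],0,0,0.])
    return cv2.projectPoints(np.array(P,float).reshape(-1,3),cv2.Rodrigues(T[:3,:3])[0],T[:3,3],np.array(c["K"]),d)[0].reshape(-1,2)
def S(p):return 255+p[0]/5.7-.5,190+p[1]/5.7-.5
def Tp(p):return 310+p[1]/5-.5,280-p[0]/5-.5
def W(p,L):
    L=np.array(L,float).reshape(-1,3)/1000;c,s=np.cos(p[2]),np.sin(p[2])
    return np.c_[p[0]+c*L[:,0]-s*L[:,1],p[1]+s*L[:,0]+c*L[:,1],L[:,2]]
E
python3 - <<'E'
from h import *
# triangulated heights of holes
for a,b in[((262,317),(215,217)),((350,267),(318,220))]:
    f=lambda P:np.r_[proj("scene",P)[0]-S(a),proj("top",P)[0]-Tp(b)]
    r=least_squares(f,[.5,-.2,.07]);print("hole",r.x.round(4),r.fun.round(2))
sc=[((-90,0,70),(262,317)),((-45,0,70),(350,267)),((-33,34,100),(313,145)),((21,34,100),(408,93)),((-26,-22,128),(455,128)),((14,-22,128),(525,88))]
tp=[((-90,0,70),(215,217)),((-45,0,70),(318,220)),((-33,34,100),(362,157)),((21,34,100),(485,160)),((-33,-28,100),(360,288)),((21,-28,100),(478,290))]
def f(p):
    return np.r_[proj("scene",W(p,[l for l,_ in sc]))-[S(q) for _,q in sc],proj("top",W(p,[l for l,_ in tp]))-[Tp(q) for _,q in tp]].ravel()
r=least_squares(f,[.6,-.2,0],loss="soft_l1");print(r.x.round(4),np.degrees(r.x[2]));print(f(r.x).reshape(-1,2).round(1).tolist())
for n,l in dict(pin=(0,0,79),fin=(-6,-22,128),rib=(10,0,88),finopen=(-6,94,124)).items():print(n,W(r.x,l).round(4))
print(manip.sense()["t"])
E
```

```text
hole [ 0.4507 -0.1872  0.0696] [-0.11  0.02  0.08 -0.09]
hole [ 0.4951 -0.1889  0.0693] [ 0.02 -0.   -0.02  0.02]
[ 0.5406 -0.1911 -0.0395] -2.260965107208501
[[0.0, -0.0], [0.4, -0.3], [-1.3, -0.8], [-0.4, -0.7], [-0.7, -1.0], [0.0, -1.0], [0.3, -0.1], [0.3, -0.2], [-0.1, 0.1], [0.0, -0.5], [2.9, 1.4], [2.9, -0.1]]
pin [[ 0.5406 -0.1911  0.079 ]]
fin [[ 0.5337 -0.2129  0.128 ]]
rib [[ 0.5505 -0.1915  0.088 ]]
finopen [[ 0.5383 -0.097   0.124 ]]
0.1
```

servo_tool:
  rows:
    - [[0,0,-6.1,0,0,0,-1],[0,0,-6.1,0,0,0,-1],[0,0,-6.1,0,0,0,-1],[0,0,-6.0,0,0,0,-1],[0,0,0,-0.0133,-0.0373,0,-1],[0,0,0,-0.0133,-0.0373,0,-1],[0,0,0,-0.0133,-0.0373,0,-1],[0,0,0,-0.0133,-0.0373,0,-1]]
  squeeze: 40

```text
t: 0.77
tcp_pos: [0.3265, 0.4061, 0.2498]
tool_rot: [0.019, 1.0, -0.0, -0.0]
force: [-0.1, 0.0, 0.1]
finger_gap: 0.003
gripper_force: 0.0
```

servo_tool:
  rows:
    - [[0,0,0,-0.0133,-0.0373,0,-1],[0,0,0,-0.0133,-0.0373,0,-1],[0,0,0,-0.0133,-0.0373,0,-1],[0,0,0,-0.0133,-0.0373,0,-1],[0,0,0,-0.0133,-0.0373,0,-1],[0,0,0,-0.0133,-0.0373,0,-1],[0,0,0,-0.0133,-0.0373,0,-1],[0,0,0,-0.0133,-0.0373,0,-1]]

```text
t: 1.43
tcp_pos: [0.4212, 0.1035, 0.2502]
tool_rot: [0.02, 1.0, 0.0, -0.0]
force: [2.2, 0.1, 0.6]
finger_gap: 0.002
gripper_force: 0.0
```

servo_tool:
  rows:
    - [[0,0,0,-0.0133,-0.0373,0,-1],[0,0,0,-0.0133,-0.0373,0,-1],[0,0,0,-0.0133,-0.0373,0,-1],[0,0,0,-0.0133,-0.0373,0,-1],[0,0,0,-0.0133,-0.0373,0,-1],[0,0,0,-0.0133,-0.0373,0,-1],[0,0,0,-0.0133,-0.0373,0,-1],[0,0,0,0,0,0,-1]]

```text
t: 2.1
tcp_pos: [0.5072, -0.1668, 0.2505]
tool_rot: [0.023, 1.0, -0.003, 0.003]
force: [1.1, -0.0, 0.4]
finger_gap: 0.001
gripper_force: 0.0
```

```bash
cat >> h.py <<'E'
P=np.array([.5406,-.1911,-.0395])
def leg():
    from scipy.spatial.transform import Rotation as R
    s=manip.sense();d=s["tcp_pos"][:2]-P[:2];c,q=np.cos(P[2]),np.sin(P[2])
    M=R.from_quat(s["tool_rot"]).as_matrix()
    print("t",s["t"],"leg mm",np.round([1e3*(c*d[0]+q*d[1]),1e3*(-q*d[0]+c*d[1]),1e3*s["tcp_pos"][2]],1),"tip",round(1e3*s["tcp_pos"][2]-19,1),"yawy",np.degrees(np.arctan2(M[1,1],M[0,1])).round(2),"zax",M[:,2].round(3),"F",s["force"].round(1),"gap",round(s["finger_gap"],3))
E
python3 -c "
from h import *
leg()"
```

```text
t 2.1 leg mm [-34.3  23.  250.5] tip 231.5 yawy 87.41 zax [ 0.005 -0.006 -1.   ] F [ 1.1 -0.   0.4] gap 0.001
```

servo_tool:
  rows:
    - [[0,0,0,-0.0093,-0.0277,0,-1],[0,0,0,-0.0093,-0.0277,0,-1],[0,0,0,-0.0093,-0.0277,0,-1],[0,0,0,0,0,0.03,-1],[0,0,0,0,0,0.03,-1],[0,0,0,0,0,0,-1],[0,0,0,0,0,0,-1],[0,0,0,0,0,0,-1]]

```text
t: 2.77
tcp_pos: [0.529, -0.2432, 0.1911]
tool_rot: [0.02, 1.0, -0.0, 0.0]
force: [0.0, -0.0, 0.3]
finger_gap: 0.001
gripper_force: 0.0
```

```bash
python3 -c "
from h import *
leg()
a=manip.snapshot('scene')[150:270,250:410];cv2.imwrite('pics/s2.png',cv2.resize(a,None,fx=4.9,fy=4.9,interpolation=2))"
```

```text
t 2.7667 leg mm [ -9.6 -52.5 191.1] tip 172.1 yawy 87.75 zax [ 0.001 -0.    -1.   ] F [ 0.  -0.   0.3] gap 0.001
```

View pics/s2.png

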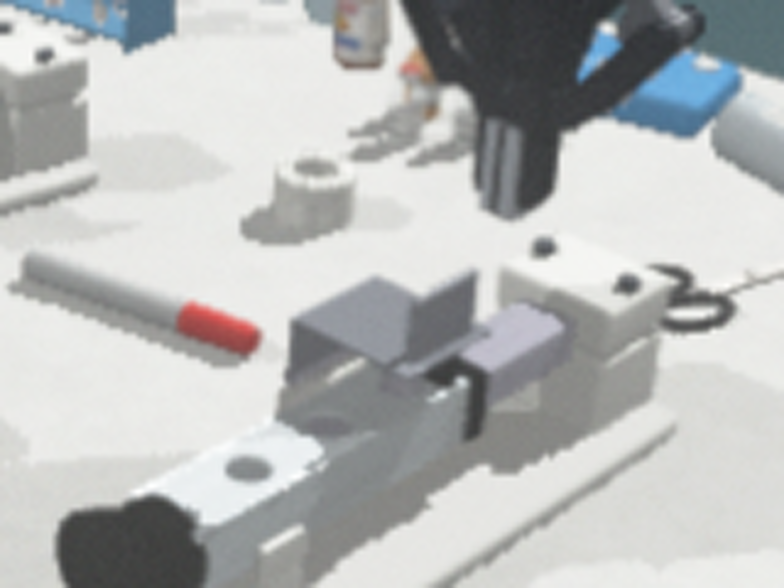

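servo_tool:
  rows:
    - [[0,0,0,-0.004,0,0.03,-1],[0,0,0,0,0,0.029,-1],[0,0,0,0,0,0,-1],[0,0,0,0,0.014,0,-1],[0,0,0,0,0.014,-0.01,-1],[0,0,0,0,0.014,-0.008,-1],[0,0,0,0,0.014,-0.005,-1],[0,0,0,0,0.014,-0.003,-1]]

```text
t: 3.48
tcp_pos: [0.5366, -0.1721, 0.1605]
tool_rot: [0.019, 1.0, -0.001, 0.002]
force: [-0.2, -0.2, -0.5]
finger_gap: -0.001
gripper_force: 0.3
```

servo_tool:
  rows:
    - [[0,0,0,0,0.014,0,-1],[0,0,0,0,0.014,0,-1],[0,0,0,0,0.01,0,-1],[0,0,0,0,0,0,-1],[0,0,0,0,0,0,-1],[0,0,0,0,0,0,-1]]

```text
t: 3.98
tcp_pos: [0.5368, -0.1358, 0.1569]
tool_rot: [0.02, 1.0, -0.0, -0.0]
force: [0.2, -0.4, -0.8]
finger_gap: -0.002
gripper_force: 0.0
```

```bash
python3 -c "
from h import *
leg()
a=manip.snapshot('scene')[150:270,250:410];cv2.imwrite('pics/s3.png',cv2.resize(a,None,fx=4.9,fy=4.9,interpolation=2))"
```

```text
t 3.9833 leg mm [ -6.   55.1 156.9] tip 137.9 yawy 87.73 zax [-0.001 -0.    -1.   ] F [ 0.2 -0.4 -0.8] gap -0.002
```

View pics/s3.png

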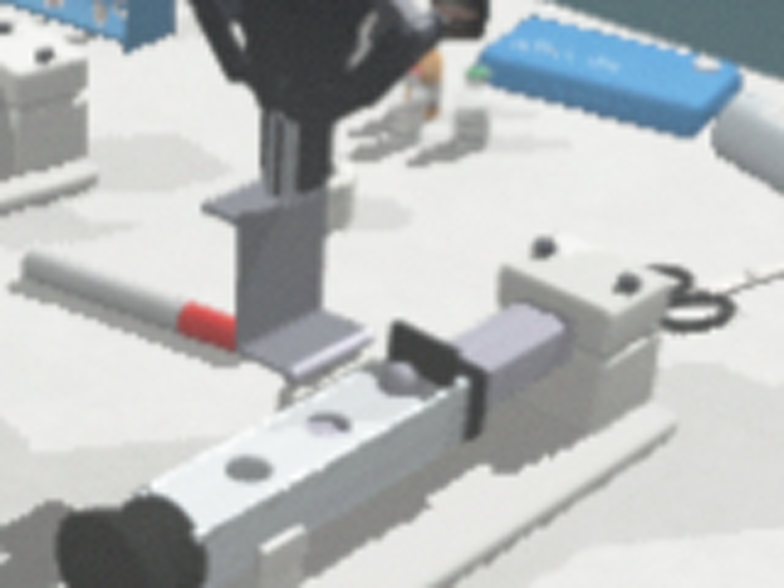

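The guard stands fully open (fin now at about (220,205), plate vertical), and pin (402,378) and rib (430,345) are visible. Next is the pin.

servo_tool:
  rows:
    - [[0,0,0,0,-0.025,-0.004,-1],[0,0,0,-0.002,-0.03,0,-1],[0,0,0,0,0,0,-1],[0,0,0,0,0,0.03,-1],[0,0,0,0,0,0.024,-1],[0,0,0,0,0,0,-1],[0,0,0,0,0,0,-1],[0,0,0,0,0,0,-1]]

```text
t: 4.7
tcp_pos: [0.537, -0.1911, 0.1079]
tool_rot: [0.02, 1.0, -0.0, 0.0]
force: [0.3, 0.0, 0.6]
finger_gap: 0.001
gripper_force: 0.0
```

```bash
python3 -c "
from h import *
leg()
print(proj('scene',W(P,[(0,0,79),(10,0,88),(10,17,88)])),S((0,0)), 250+402/4.9-.5,150+378/4.9-.5)
a=manip.snapshot('scene')[165:245,280:390];cv2.imwrite('pics/s4.png',cv2.resize(a,None,fx=7,fy=7,interpolation=2))"
```

```text
t 4.7 leg mm [-3.600e+00 -1.000e-01  1.079e+02] tip 88.9 yawy 87.7 zax [ 0.001 -0.    -1.   ] F [0.3 0.  0.6] gap 0.001
[[331.30251154 223.77847368]
 [334.79478144 218.16381509]
 [328.2279865  215.03453653]] (254.5, 189.5) 331.5408163265306 226.64285714285714
```

View pics/s4.png

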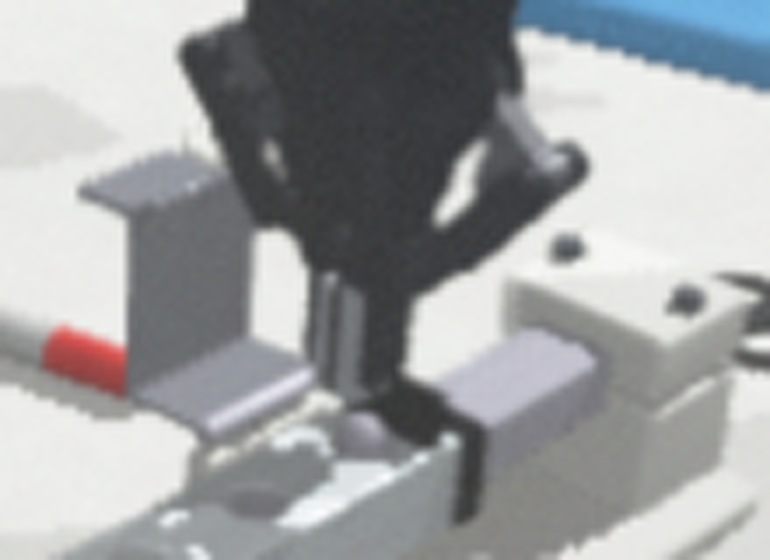

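servo_tool:
  rows:
    - [[0,0,0,0,0,0.005,-1],[0,0,0,0,0,0.005,-1],[0,0,0,0,0,0.004,-1],[0,0,0,0,0,0.003,-1],[0,0,0,0,0,0,-1],[0,0,0,0,0,0,-1]]

```text
t: 5.25
tcp_pos: [0.5375, -0.191, 0.0909]
tool_rot: [0.02, 1.0, -0.001, 0.001]
force: [0.8, -0.4, 5.7]
finger_gap: 0.003
gripper_force: 2.6
```

```bash
python3 -c "
from h import *
leg()"
```

```text
t 5.25 leg mm [-3.1 -0.1 90.9] tip 71.9 yawy 87.73 zax [ 0.002 -0.001 -1.   ] F [ 0.8 -0.4  5.7] gap 0.003
```

servo_tool:
  rows:
    - [[0,0,0,0,0,0.0015,-1],[0,0,0,0,0,0.001,-1],[0,0,0,0,0,0,-1],[0,0,0,0,0,0,-1]]

```text
t: 5.58
tcp_pos: [0.5375, -0.191, 0.089]
tool_rot: [0.02, 1.0, -0.001, 0.001]
force: [0.9, -0.1, 7.7]
finger_gap: 0.003
gripper_force: 4.1
```

servo_tool:
  rows:
    - [[0,0,0,-0.002,0,0.0005,-1],[0,0,0,-0.002,0,0,-1],[0,0,0,-0.002,0,0,-1],[0,0,0,-0.002,0,0,-1],[0,0,0,0,0,0,-1]]

```text
t: 6.0
tcp_pos: [0.5439, -0.1913, 0.0887]
tool_rot: [0.019, 1.0, -0.0, -0.001]
force: [-3.4, -0.8, 12.0]
finger_gap: -0.002
gripper_force: 5.9
```

```bash
python3 -c "
from h import *
leg()"
```

```text
t 6.0 leg mm [ 3.3 -0.1 88.7] tip 69.7 yawy 87.78 zax [-0.002 -0.001 -1.   ] F [-3.4 -0.8 12. ] gap -0.002
```

servo_tool:
  rows:
    - [[0,0,0,-0.002,0,0,-1],[0,0,0,-0.002,0,0,-1],[0,0,0,-0.002,0,0,-1],[0,0,0,-0.002,0,0,-1],[0,0,0,0,0,0,-1]]

```text
t: 6.42
tcp_pos: [0.5516, -0.1917, 0.0887]
tool_rot: [0.019, 1.0, -0.0, -0.001]
force: [-4.3, -1.7, 10.8]
finger_gap: 0.004
gripper_force: 5.7
```

```bash
python3 -c "
from h import *
leg()
a=manip.snapshot('scene')[165:265,270:390];cv2.imwrite('pics/s5.png',cv2.resize(a,None,fx=6,fy=6,interpolation=2))"
```

```text
t 6.4167 leg mm [11.  -0.2 88.7] tip 69.7 yawy 87.77 zax [-0.002 -0.001 -1.   ] F [-4.3 -1.7 10.8] gap 0.004
```

View pics/s5.png

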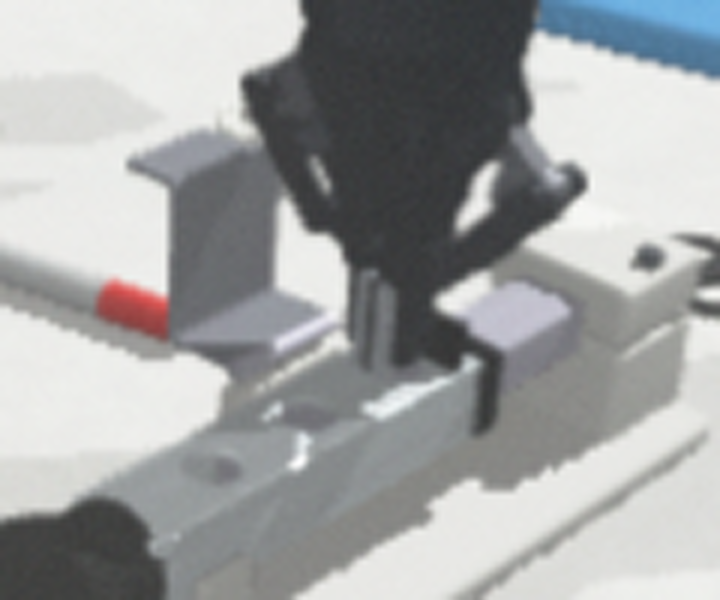

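The rib has moved with the tip towards the clamp (lilac section shorter), so the pin is under the wall. Lightening the press and sliding on.

servo_tool:
  rows:
    - [[0,0,0,-0.003,0,0,-1],[0,0,0,-0.003,0,0,-1],[0,0,0,-0.003,0,-0.001,-1],[0,0,0,-0.003,0,-0.001,-1],[0,0,0,-0.003,0,0,-1],[0,0,0,-0.003,0,0,-1],[0,0,0,-0.003,0,0,-1],[0,0,0,0,0,0,-1]]

```text
t: 7.13
tcp_pos: [0.5726, -0.1923, 0.089]
tool_rot: [0.02, 1.0, 0.0, -0.001]
force: [-2.0, -2.1, 2.8]
finger_gap: 0.002
gripper_force: 2.0
```

servo_tool:
  rows:
    - [[0,0,0,-0.002,0,0,-1],[0,0,0,-0.002,0,0,-1],[0,0,0,-0.002,0,0,-1],[0,0,0,0,0,0,-1]]

```text
t: 7.47
tcp_pos: [0.5804, -0.1924, 0.0892]
tool_rot: [0.02, 1.0, 0.0, 0.001]
force: [-0.2, -0.8, 0.3]
finger_gap: 0.002
gripper_force: 0.0
```

```bash
python3 -c "
from h import *
leg()"
```

```text
t 7.4667 leg mm [39.8  0.3 89.2] tip 70.2 yawy 87.69 zax [ 0.002  0.    -1.   ] F [-0.2 -0.8  0.3] gap 0.002
```

servo_tool:
  rows:
    - [[0,0,0,-0.001,0,0,-1],[0,0,0,-0.001,0,0,-1],[0,0,0,-0.001,0,0,-1],[0,0,0,0,0,0,-1]]

```text
t: 7.8
tcp_pos: [0.583, -0.1922, 0.0892]
tool_rot: [0.02, 1.0, 0.0, 0.0]
force: [0.3, 0.0, 0.2]
finger_gap: -0.003
gripper_force: 0.0
```

servo_tool:
  rows:
    - [[0,0,0,-0.001,0,0,-1],[0,0,0,-0.001,0,0,-1],[0,0,0,0,0,0,-1]]

```text
t: 8.05
tcp_pos: [0.5846, -0.1923, 0.0892]
tool_rot: [0.02, 1.0, 0.0, -0.0]
force: [-0.9, 0.7, -0.2]
finger_gap: -0.002
gripper_force: 0.1
```

```bash
python3 -c "
from h import *
leg()
a=manip.snapshot('scene')[165:265,270:390];cv2.imwrite('pics/s6.png',cv2.resize(a,None,fx=6,fy=6,interpolation=2))"
```

```text
t 8.05 leg mm [44.1  0.5 89.2] tip 70.2 yawy 87.73 zax [-0.  0. -1.] F [-0.9  0.7 -0.2] gap -0.002
```

View pics/s6.png

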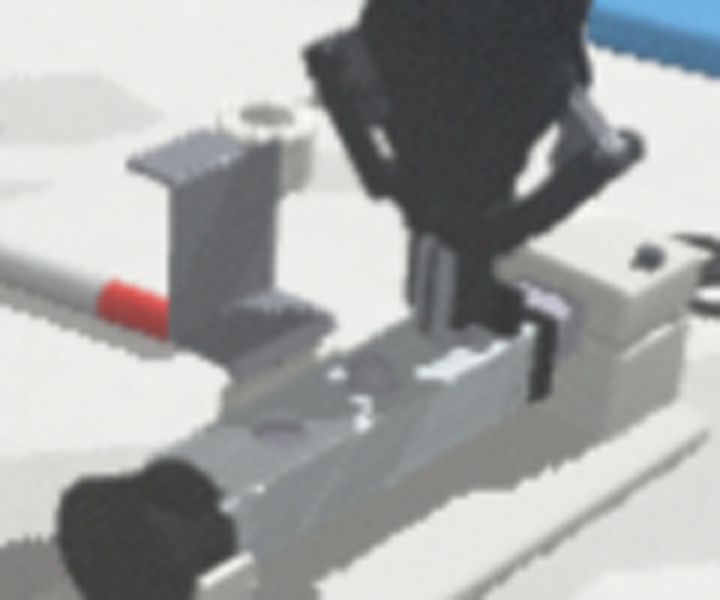

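The next hole is at about (370,372), where the pin stands. I'll push gently to test for the lock.

servo_tool:
  rows:
    - [[0,0,0,-0.001,0,0,-1],[0,0,0,0,0,0,-1],[0,0,0,0,0,0,-1]]

```text
t: 8.35
tcp_pos: [0.5854, -0.1925, 0.0892]
tool_rot: [0.02, 1.0, 0.0, -0.0]
force: [-0.6, 1.1, -0.5]
finger_gap: -0.002
gripper_force: 0.3
```

servo_tool:
  rows:
    - [[0,0,0,-0.001,0,0,-1],[0,0,0,0,0,0,-1],[0,0,0,0,0,0,-1]]

```text
t: 8.6
tcp_pos: [0.5862, -0.1925, 0.0892]
tool_rot: [0.02, 1.0, 0.0, -0.0]
force: [-1.1, -0.9, 0.4]
finger_gap: -0.001
gripper_force: 0.8
```

servo_tool:
  rows:
    - [[0,0,0,-0.001,0,0,-1],[0,0,0,0,0,0,-1],[0,0,0,0,0,0,-1]]

```text
t: 8.85
tcp_pos: [0.5866, -0.1925, 0.0892]
tool_rot: [0.02, 1.0, 0.0, -0.001]
force: [-4.7, -1.4, 1.9]
finger_gap: -0.002
gripper_force: 2.3
```

servo_tool:
  rows:
    - [[0,0,0,-0.001,0,0,-1],[0,0,0,0,0,0,-1],[0,0,0,0,0,0,-1]]

```text
t: 9.1
tcp_pos: [0.5869, -0.1925, 0.0892]
tool_rot: [0.02, 1.0, 0.0, -0.002]
force: [-7.0, -0.7, 3.5]
finger_gap: 0.002
gripper_force: 3.2
```

```bash
python3 -c "
from h import *
leg()
u,v=331,226
a=manip.snapshot('scene')[v-18:v+18,u-26:u+26]
o=cv2.imread('pics/s3.png');o=cv2.resize(o,(160,120),interpolation=cv2.INTER_AREA)[v-18-150:v+18-150,u-26-250:u+26-250]
t=manip.snapshot('top');c=proj('top',W(P,[0,0,79]))[0].astype(int);t=t[c[1]-18:c[1]+18,c[0]-26:c[0]+26]
z=lambda i:cv2.resize(cv2.convertScaleAbs(i,alpha=1.3),(390,270),interpolation=2)
cv2.imwrite('pics/c7.png',np.vstack([np.hstack([z(o),z(a)]),np.hstack([z(t),z(t)])]))"
```

```text
t 9.1 leg mm [46.3  0.5 89.2] tip 70.2 yawy 87.74 zax [-0.004  0.001 -1.   ] F [-7.  -0.7  3.5] gap 0.002
```

View pics/c7.png

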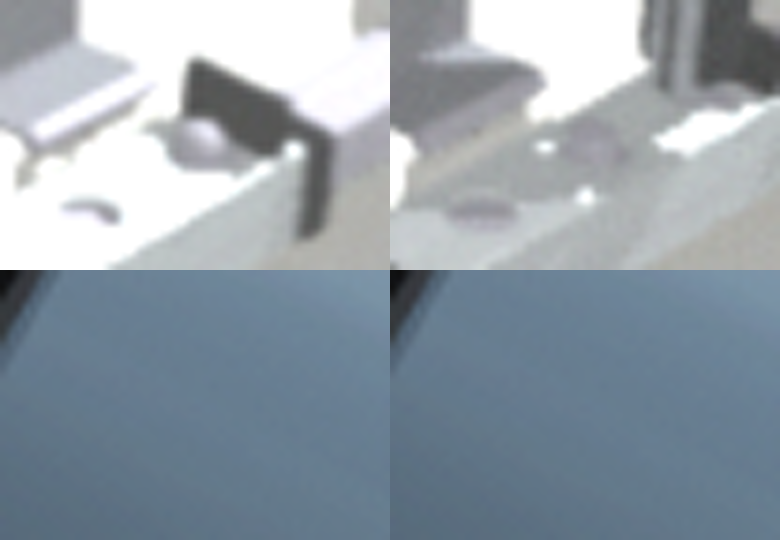

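The pin shows as a dome at the same spot as before (right crop about (590,145)), and the tube resists 7 N without moving, so it is locked. I'll lift off and go round to the fin's far side.

servo_tool:
  rows:
    - [[0,0,0,0.005,0,0,-1],[0,0,0,0,0,-0.03,-1],[0,0,0,0,0,-0.04,-1],[0,0,0,0,0,-0.035,-1],[0,0,0,0.016,0.036,0,-1],[0,0,0,0.016,0.036,0,-1],[0,0,0,0.016,0.036,0,-1],[0,0,0,0,0.025,0,-1]]

```text
t: 9.87
tcp_pos: [0.5382, -0.0547, 0.1947]
tool_rot: [0.02, 1.0, 0.001, -0.0]
force: [-0.2, 0.5, -0.8]
finger_gap: -0.002
gripper_force: 0.0
```

servo_tool:
  rows:
    - [[0,0,0,0,0,0,-1],[0,0,0,0,0,0,-1],[0,0,0,0,0,0,-1]]

```text
t: 10.12
tcp_pos: [0.5424, -0.0583, 0.1948]
tool_rot: [0.02, 1.0, -0.001, 0.002]
force: [-0.5, -1.0, -0.1]
finger_gap: -0.004
gripper_force: 0.0
```

```bash
python3 -c "
from h import *
leg()"
```

```text
t 10.1167 leg mm [ -3.4 132.8 194.8] tip 175.8 yawy 87.75 zax [ 0.003 -0.001 -1.   ] F [-0.5 -1.  -0.1] gap -0.004
```

servo_tool:
  rows:
    - [[0,0,0,0,0,0.03,-1],[0,0,0,0,0,0.029,-1],[0,0,0,0,0,0,-1],[0,0,0,0,-0.015,0,-1],[0,0,0,0,-0.012,0,-1],[0,0,0,0,-0.012,-0.002,-1],[0,0,0,0,-0.012,-0.002,-1],[0,0,0,0,-0.012,-0.002,-1]]

```text
t: 10.78
tcp_pos: [0.5402, -0.12, 0.145]
tool_rot: [0.02, 1.0, 0.0, 0.003]
force: [0.5, 0.4, 0.4]
finger_gap: 0.006
gripper_force: 0.3
```

servo_tool:
  rows:
    - [[0,0,0,0,-0.012,-0.002,-1],[0,0,0,0,-0.012,-0.002,-1],[0,0,0,0,-0.012,-0.002,-1],[0,0,0,0,-0.01,-0.002,-1],[0,0,0,0,-0.008,-0.002,-1],[0,0,0,0,0,0,-1]]

```text
t: 11.28
tcp_pos: [0.5366, -0.1772, 0.1515]
tool_rot: [0.021, 1.0, -0.001, 0.001]
force: [0.0, -0.4, 0.1]
finger_gap: 0.002
gripper_force: 0.0
```

```bash
python3 -c "
from h import *
leg()
manip.snapshot('scene')
a=manip.snapshot('scene');o=cv2.imread('pics/scene0.png')
q=proj('scene',W(P,[(-26,-22,128),(14,-22,128),(14,-22,102),(-26,-22,102)])).astype(int)
m=np.zeros(a.shape[:2],np.uint8);cv2.fillPoly(m,[q],1)
print(q.tolist(),np.abs(a.astype(int)-o).mean(2)[m>0].mean(),a[m>0].mean(0),o[m>0].mean(0))"
```

```text
t 11.2833 leg mm [ -4.6  13.8 151.5] tip 132.5 yawy 87.59 zax [ 0.001 -0.001 -1.   ] F [ 0.  -0.4  0.1] gap 0.002
[[333, 210], [346, 203], [345, 215], [332, 222]] 49.140952380952385 [153.17714286 149.86857143 147.33714286] [125.92       122.34857143 120.68      ]
```

servo_tool:
  rows:
    - [[0,0,0,0,0,-0.03,-1],[0,0,0,0,0.02,-0.03,-1],[0,0,0,0,0.04,-0.01,-1],[0,0,0,0,0.04,0,-1],[0,0,0,0,0.04,0,-1],[0,0,0,0,0.04,0,-1],[0,0,0,0,0,0,-1],[0,0,0,0,0,0,-1]]

```text
t: 12.05
tcp_pos: [0.5426, 0.0082, 0.2211]
tool_rot: [0.017, 1.0, 0.0, -0.001]
force: [-0.1, -0.1, 0.2]
finger_gap: 0.002
gripper_force: 0.0
```

```bash
python3 -c "
from h import *
leg()
a=manip.snapshot('scene');o=cv2.imread('pics/scene0.png');cv2.imwrite('pics/fin.png',a)
g=lambda i:cv2.cvtColor(i,cv2.COLOR_BGR2GRAY)
A,O=g(a),g(o)
# template: guard+fin in the initial image, searched in the current one
for n,(r0,r1,c0,c1) in dict(fin=(202,226,330,350),guard=(203,226,307,350)).items():
    r=cv2.matchTemplate(A[r0-15:r1+15,c0-15:c1+15],O[r0:r1,c0:c1],cv2.TM_CCOEFF_NORMED);_,m,_,l=cv2.minMaxLoc(r);print(n,m,l[0]-15,l[1]-15)
print(np.abs(A[203:226,307:350].astype(int)-O[203:226,307:350]).mean())
if 0:pass
t=manip.snapshot('top');cv2.imwrite('pics/fint.png',t)
r0=cv2.imread('pics/top0.png');T,Q=g(t),g(r0)
r=cv2.matchTemplate(T[165:225,325:385],Q[180:212,338:374],cv2.TM_CCOEFF_NORMED);_,m,_,l=cv2.minMaxLoc(r);print('top',m,l[0]-13,l[1]-15)"
```

```text
t 12.05 leg mm [ -5.9 199.2 221.1] tip 202.1 yawy 88.05 zax [-0.001  0.    -1.   ] F [-0.1 -0.1  0.2] gap 0.002
fin 0.6764476895332336 15 -7
guard 0.7886561155319214 0 -1
17.930232558139537
top 0.6458197832107544 0 2
```

```bash
cat > th.py <<'E'
from h import *
def rot(p,th):
    y,z=p[1]-34,p[2]-70;c,s=np.cos(th),np.sin(th);return (p[0],34+c*y+s*z,70-s*y+c*z)
E=[((-33,34,100),(21,34,100)),((-33,34,100),(-33,-28,100)),((-26,-22,128),(14,-22,128)),((-26,-22,101),(-26,-22,128)),((14,-22,101),(14,-22,128)),((-33,-28,100),(21,-28,100)),((21,34,100),(21,-28,100))]
def score(im,n,th):
    g=cv2.GaussianBlur(cv2.cvtColor(im,6),(0,0),.8).astype(np.float32);gx,gy=cv2.Sobel(g,5,1,0),cv2.Sobel(g,5,0,1);t=0
    for a,b in E:
        L=[rot(np.array(a)+(np.array(b)-a)*k,th) for k in np.linspace(.05,.95,25)];q=proj(n,W(P,L)).astype(np.float32)
        d=q[-1]-q[0];d=d/np.linalg.norm(d);s=lambda G:cv2.remap(G,q[:,:1],q[:,1:],1)[:,0]
        t+=abs((s(gx)*-d[1]+s(gy)*d[0])).mean()
    return t
if __name__=="__main__":
    for f,n in[("scene0","scene"),("fin","scene"),("top0","top"),("fint","top")]:
        im=cv2.imread(f"pics/{f}.png");ths=np.arange(-.1,1.65,.05);r=[score(im,n,t) for t in ths];k=np.argsort(r)[::-1][:6];print(f,[(round(ths[i],2),round(float(r[i]))) for i in k])
E
python3 th.py
```

```text
scene0 [(np.float64(0.0), 850), (np.float64(-0.05), 830), (np.float64(0.05), 570), (np.float64(-0.1), 519), (np.float64(0.1), 364), (np.float64(1.55), 347)]
fin [(np.float64(0.0), 863), (np.float64(-0.05), 796), (np.float64(0.05), 590), (np.float64(-0.1), 572), (np.float64(0.1), 384), (np.float64(1.55), 361)]
top0 [(np.float64(-0.05), 718), (np.float64(0.0), 692), (np.float64(-0.1), 627), (np.float64(0.05), 531), (np.float64(0.15), 411), (np.float64(0.1), 381)]
fint [(np.float64(-0.05), 1032), (np.float64(0.0), 983), (np.float64(-0.1), 894), (np.float64(0.05), 746), (np.float64(0.15), 651), (np.float64(0.1), 556)]
```

Guard angle fits as 0, the same as at the start in both views; the arm is clear of everything. Handing in.

```bash
python3 -c "
from station import manip
print(manip.sign_off())"
```

```text
the job is handed in; nothing more can be done
None
```

The rubber-foot leg is one hole shorter: the tube held against a 7 N push with the pin up in the next hole, the guard measured shut in both cameras, and I handed it in at about 12 s; the sign-off gave no verdict, and I did not re-measure the wheeled leg, oximeter or marker afterwards.

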